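# Roll the die with the tower's lever and let its lid down softly

## Task

Roll the blue glass die that waits in the steel dice tower: with your fingertips press the tower's lever all the way down, so that the linked lid lifts and the die tumbles out into the tray. Then keep your fingertips on the lever and let it rise slowly until the lid is fully shut, so that the lid never slams, and move clear. Do not touch the lid or the die, pick nothing up, and leave the owl, the acrylic box and the lazy susan as they stand.

Things in the scene. Friction and masses are not known exactly. Their poses are not given: they have to be found in the camera images.
- tower: Stainless steel dice tower, screwed to the shelf: open-topped shaft 90 (x) x 80 (y) x 155 mm high, a tray in front of it. Origin: centre of the shaft's underside. z up; +x points from the shaft to the outlet, lid and tray; the lever sticks out the other way, to -x. Inside, a 46 degree chute slopes down to the outlet.
- tray (a point): Centre of the tray's cork floor, 120 mm along the tower's +x and 5 mm above the shelf. The tray is 147 mm (x) x 130 mm (y) inside, walls 35 mm above the shelf.
- lever_pivot (a point): Point on the lever's level pivot axis (along the tower's y), on the tower's -y side at x = 0, y = -50, z = 130 mm of the tower.
- lever_pad (a point): Centre of the upper face of the lever's flat steel press pad (45 mm along the lever, 60 across, 5 thick). At rest level at x = -170, y = -50, z = 136 mm of the tower, free space below. x axis: along the lever towards the tower; z: normal to the pad, up. It swings down on a 170 mm radius about the pivot; the full stroke lowers it 42 mm, to about 94 mm above the shelf.
- lever (a joint): Lever angle in rad: 0 up at rest (lid shut), 0.25 pressed fully down against its stop. A spring returns it: pressing straight down on the pad takes about 3 N at the top of the stroke and 7 N at the bottom; it flies back if let go.
- lid (a joint): Lid angle in rad: 0 shut, hanging upright over the outlet; 1.0 fully lifted. The lid is a steel flap 70 mm wide, 60 mm high on the tower's +x face, hinged at its top edge, lifting outwards over the tray. A link ties it to the lever: lid angle = 4 x lever angle, so it falls as the lever rises.
- lid_edge (a point): Middle of the lid's lower free edge, 61 mm from its hinge and, shut, 45 mm above the shelf, so that it passes over a die lying in the tray.
- die: Blue clear glass cube with rounded edges and white pips, 22 mm, 27 g. Origin: its centre. At the start it lies on the chute inside the tower, held back by the shut lid; it slides out by itself into the tray when the lid is lifted.
- owl: Loose white ceramic owl, 64 mm wide and 100 mm tall, origin at the centre of its underside, standing on the shelf. Not part of the job.
- acrylic_box: Loose clear acrylic box 110 x 70 x 49 mm with a sliding lid, origin at the centre of its underside. Not part of the job.
- box_lid (a joint): How far the acrylic box's lid has been slid open, m; 0 shut.
- susan_base: Foot of the lazy susan, fixed on the shelf, origin at the centre of its underside; on it turns a white plastic disc with a cork top, 220 mm across, its top 25 mm above the shelf. Not part of the job.
- susan (a joint): Angle of the lazy susan's disc, rad; it turns freely with a little friction.
Mind the look-alikes: they are no part of the job. Leave any purple or yellow look-alike of the acrylic_box alone.

How it is judged:
By the outcome, as a careful person would: the job done as asked, in the order asked, and still so for the second after the job is handed in, with the robot touching nothing.
It also fails if it takes over 40 s, if anything falls off the work surface, if the arm or the gripper's body presses on something with over 40 N, if the wrist force passes 120 N, or if a joint passes its speed limit or range.

## Robot

A 6-joint arm with a two-finger parallel gripper is mounted at the origin on the work surface. World frame = base frame: x ahead of the robot, y to its left, z up, the work surface at z = 0. Lengths are in m, angles in rad, forces in N, time in s.
With the tool pointing down it reaches from about 0.325 to 0.75 m from the base axis. Payload 7.6 kg.
Tool frame: the origin (TCP) lies midway between the tips of the shut fingers; the grasp point (between the pads) lies 19 mm behind it; z points along the fingers, y is the direction in which the jaws open and shut (so a half turn about z gives the same grasp; the last joint's range is limited). The gripper opens to 85 mm and grips with 20 to 120 N. Pads are 22 mm wide; open, the fingers measure 114 mm over their backs; the gripper's body (76 mm by 85 mm) begins 54 mm behind the grasp point. The pads swing forward as they close: fully open they stand 13 mm farther back than shut.
Start: joints at [1.227, 0.052, 1.401, -0, 1.689, -0.07], TCP at [0.142, 0.505, 0.231] pointing down, gripper open.
Joint ranges: [-2.9, 2.9], [-0.91, 2.17], [0.12, 2.37], [-1.06, 4.2], [0.26, 2.73], [-2.93, 2.93]. Speed limits (rad/s): [2.57, 2.57, 3.01, 3.14, 3.14, 3.14].

## Interface

Orientations are given as a unit quaternion [w, x, y, z].
In Python, from rig import manip gives the robot as it stands. The module is installed in compiled form; this text tells all that it offers.
- The arm moves only by the shell command python3 -m handwheel 'ROWS'. ROWS is JSON, a list that holds one entry, the list of rows, each a list of 7 numbers: the shift along the tool's x, y, z in mm, then the turn, a rotation vector about the tool's x, y, z in degrees, then the closure in counts, from 0 (fully open) to 255 (shut). In form: [[[x, y, z, wx, wy, wz, grip], ...]]. A call has 1 to 20 rows; each row is the pose to reach, as a shift and turn from the pose measured when the call began, along the tool's axes at that moment; what a row does not reach only later rows make up. A row lasts 1/10 s, in which the tool goes at most 50 mm and 8.59 degrees, less where a joint would pass 70% of its speed; a pose out of reach is approached as far as the arm can. A call with a gripper value outside its range is refused whole. The fingers move at their own pace and stop on an object; the grip force is fixed at half the most. Time passes only in rows, so rows that repeat a pose let the fingers close. It gives the time, the measured TCP pose, the force and the opening at its end, in the units of the state.
- manip.get_state(): the state, without advancing time (a new reading comes with each control period).
- manip.camera(name): name is "scene" or "side" or "wrist"; returns a dict with "img" (384x512x3 uint8, blue, green, red), "camera_matrix" (3x3 intrinsics, pixels), "extrinsics" (4x4, takes a point from world to camera coordinates). Camera axes: x right, y down, z forward; pixel columns grow to the right and rows downward; lengths in m; the calibration is good to about 2 mm. A picture is of the moment at which its call begins. There is no depth.
- manip.finish_job(): hands the job in, once; it reports no verdict.
The state is a dict: "clock": time; "q": joint angles; "joint_velocities": joint speeds; "joint_efforts": joint torques, N m; "tool_pos": TCP position; "eef_rot": TCP orientation; "force": force on the tool from outside, world axes, zero at the start; "torque": the same for the moment, N m; "opening": finger opening in m.
Only numpy, scipy, OpenCV 4.12 (cv2) and the standard library are available. Lean on these libraries where they do the work, as an engineer would, in place of code of your own. Each camera call takes 0.05 s, during which the arm holds its last target.

## Working session

There is one attempt and no reset: what is moved stays moved. The work goes in short steps, Python scripts to look and compute and a shell command to move; the robot and the scene stay as the last step left them, time stands still between calls to the robot, and variables do not carry over. Pictures are saved under pics/ and viewed, and the job is handed in when it is done.

```bash
mkdir -p pics; python3 - <<'E'
from rig import manip
import cv2,json
import numpy as np
for n in ["scene","side","wrist"]:
    c=manip.camera(n); cv2.imwrite(f"pics/{n}0.png",c["img"])
    np.savez(f"{n}.npz",K=c["camera_matrix"],E=c["extrinsics"])
    print(n,np.round(c["camera_matrix"],1).tolist(),np.round(c["extrinsics"],3).tolist())
s=manip.get_state();print({k:np.round(v,3).tolist() for k,v in s.items()})
E
```

```text
scene [[410.9, 0.0, 252.7], [0.0, 410.9, 178.9], [0.0, 0.0, 1.0]] [[-0.617, 0.787, -0.006, 0.362], [0.519, 0.402, -0.754, -0.175], [-0.591, -0.469, -0.656, 1.752], [0.0, 0.0, 0.0, 1.0]]
side [[476.6, 0.0, 262.4], [0.0, 476.6, 192.6], [0.0, 0.0, 1.0]] [[-0.997, -0.077, 0.013, 0.527], [-0.063, 0.696, -0.715, 0.15], [0.046, -0.714, -0.699, 1.345], [0.0, 0.0, 0.0, 1.0]]
wrist [[288.3, 0.0, 254.7], [0.0, 288.3, 188.7], [0.0, 0.0, 1.0]] [[0.271, 0.963, -0.002, -0.525], [0.913, -0.256, 0.316, -0.041], [0.304, -0.087, -0.949, 0.381], [0.0, 0.0, 0.0, 1.0]]
{'clock': 0.15, 'q': [1.227, 0.053, 1.401, 0.0, 1.689, -0.07], 'joint_velocities': [-0.0, -0.002, -0.004, -0.0, 0.0, -0.001], 'joint_efforts': [0.0, -38.195, -36.042, -0.0, 0.005, 0.0], 'tool_pos': [0.142, 0.505, 0.231], 'eef_rot': [-0.0, 0.136, 0.991, -0.001], 'force': [-0.481, 0.283, 0.346], 'torque': [0.013, -0.019, 0.009], 'opening': 0.086}
```

View pics/scene0.png

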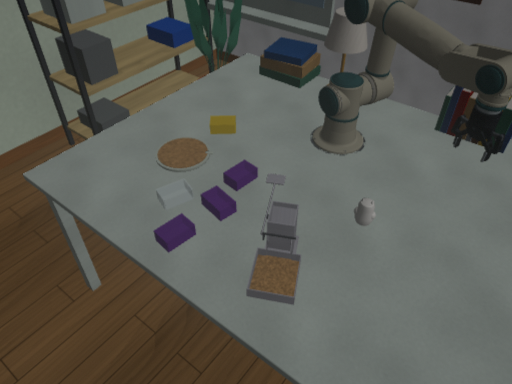

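View pics/side0.png

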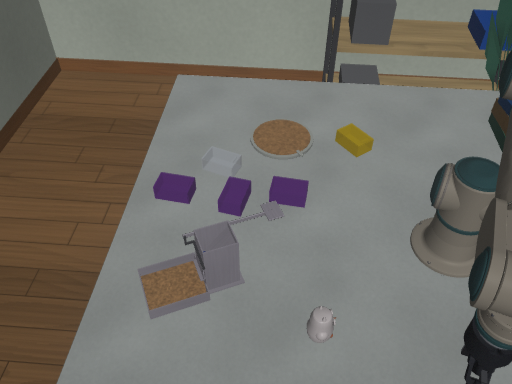

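View pics/wrist0.png

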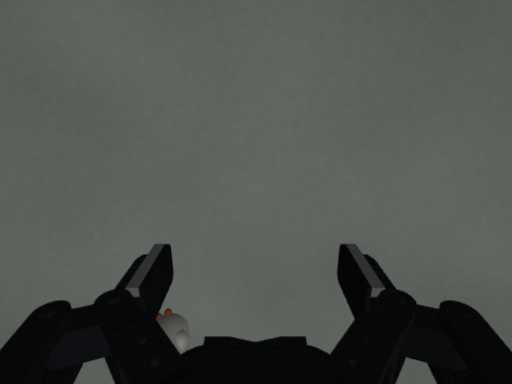

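The scene view shows the steel tower at about (282,222), with its tray at (275,275) and the lever pad at (276,180). In the side view the tower is at (218,255) and the pad at (272,211). There is only one tower, and the purple boxes are look-alikes of the acrylic box. I'll enlarge both views.

```bash
python3 - <<'E'
import cv2
a=cv2.imread("pics/scene0.png")[165:310,230:340]; cv2.imwrite("pics/s_crop.png",cv2.resize(a,None,fx=4,fy=4,interpolation=cv2.INTER_CUBIC))
a=cv2.imread("pics/side0.png")[170:320,130:320]; cv2.imwrite("pics/d_crop.png",cv2.resize(a,None,fx=4,fy=4,interpolation=cv2.INTER_CUBIC))
E
```

```text
(no output)
```

View pics/s_crop.png

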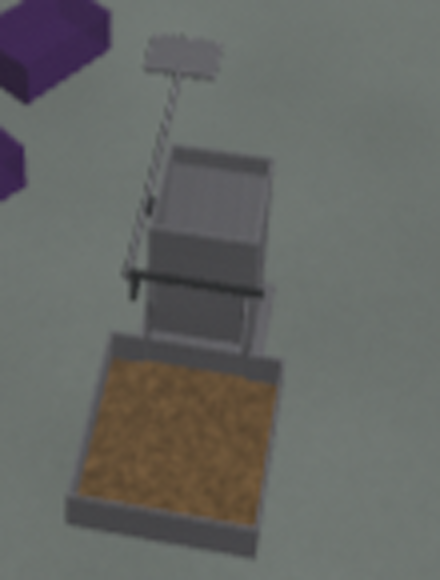

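View pics/d_crop.png

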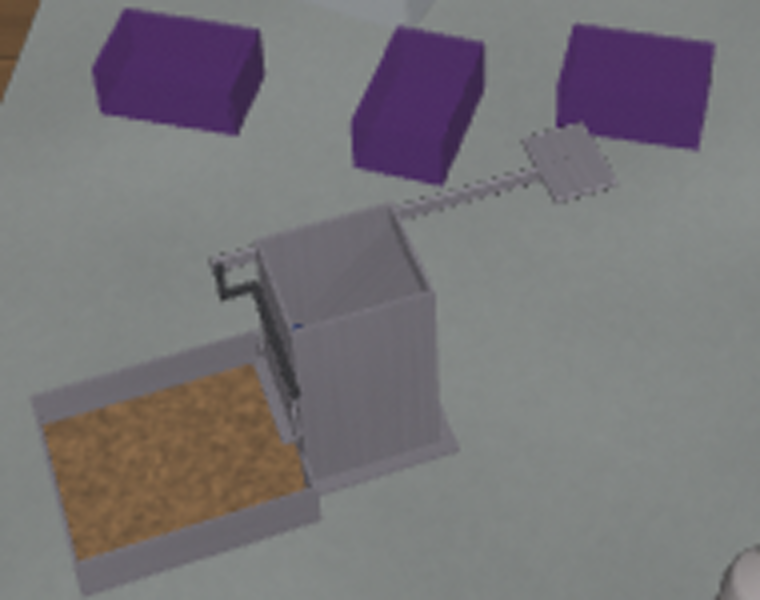

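```bash
cat > h.py <<'E'
import numpy as np
def cam(n):
    d=np.load(f"{n}.npz"); return d["K"],d["E"]
def proj(n,P):
    K,E=cam(n); p=(E[:3,:3]@np.atleast_2d(P).T).T+E[:3,3]; p=p@K.T; return p[:,:2]/p[:,2:]
def T(p,P):
    c,s=np.cos(p[2]),np.sin(p[2]); P=np.atleast_2d(P).astype(float)
    return np.c_[p[0]+c*P[:,0]-s*P[:,1],p[1]+s*P[:,0]+c*P[:,1],P[:,2]+(p[3] if len(p)>3 else 0)]
E
python3 - <<'E'
from h import *
from scipy.optimize import least_squares
S={"scene":[((-45,-40,155),(172,148)),((-45,40,155),(272,158)),((45,-40,155),(148,230)),((45,40,155),(264,243)),((-170,-50,136),(183,58))],
"side":[((45,-40,155),(257,243)),((-45,-40,155),(390,206)),((-45,40,155),(435,293)),((45,40,155),(297,328)),((-170,-50,136),(570,162))]}
off={"scene":(230,165),"side":(130,170)}
def f(p,names=("scene","side")):
    r=[]
    for n in names:
        P=np.array([a for a,_ in S[n]])/1e3; u=np.array([b for _,b in S[n]])/4+off[n]
        r.append((proj(n,T(p,P))-u).ravel())
    return np.concatenate(r)
best=min((least_squares(f,[0.5,-0.1,y,0]) for y in (0,1.5,3,-1.5)),key=lambda r:r.cost)
p=best.x; print(p,np.round(best.fun.reshape(-1,2),1).tolist())
for n in ("scene","side"):
    b=least_squares(lambda q:f(np.r_[q,0],(n,)),p[:3]);print(n,b.x,np.round(b.fun,1))
b=least_squares(lambda q:f(np.r_[q,0]),p[:3]);p=b.x;print("both z0",p,np.abs(b.fun).max())
np.save("pose.npy",p)
print("pad",T(p,np.array([[-170,-50,136]])/1e3),"pivot",T(p,np.array([[0,-50,130]])/1e3))
E
```

```text
[ 0.63168359  0.15046111  0.46297641 -0.00523291] [[-0.7, -1.2], [0.6, -0.1], [0.1, -0.3], [-1.2, 0.5], [-0.3, -0.8], [-0.4, -0.1], [0.8, -0.7], [0.5, 0.4], [-0.9, 2.5], [-0.2, -0.4]]
scene [0.6365767  0.15498841 0.47079594] [-0.5 -0.8  0.9  0.2  0.5  0.2 -0.6  0.9 -0.4 -0.7]
side [0.63106983 0.15338284 0.45718191] [-0.5 -0.7  1.  -1.2  0.5  0.1 -1.1  2.1  0.2 -0.7]
both z0 [0.63257154 0.15351148 0.46294428] 2.141097049400372
pad [[0.5027947  0.03285506 0.136     ]] pivot [[0.65490076 0.10877441 0.13      ]]
```

```bash
cat >> h.py <<'E'
def totool(target):
    from rig import manip
    from scipy.spatial.transform import Rotation as R
    s=manip.get_state(); q=s["eef_rot"]; r=R.from_quat([q[1],q[2],q[3],q[0]]).as_matrix()
    return r.T@(np.array(target)-s["tool_pos"])*1e3, np.degrees(np.arctan2(r[1],r[0])), r
E
python3 - <<'E'
from h import *
d,yaw,r=totool([0.503,0.033,0.20]);print(d.round(1),yaw.round(1),np.degrees(np.load("pose.npy")[2]))
E
```

```text
[-475.4 -357.    31. ] [ 164.3   74.3 -110.3] 26.52475345917207
```

```bash
python3 -m handwheel '[[[-40,-30,0,0,0,4,255],[-80,-60,0,0,0,8,255],[-120,-90,0,0,0,12,255],[-160,-120,0,0,0,16,255],[-200,-150,0,0,0,20,255],[-240,-180,0,0,0,24,255],[-280,-210,0,0,0,28,255],[-320,-240,0,0,0,32,255],[-360,-270,0,0,0,36,255],[-400,-300,0,0,0,40,255],[-440,-330,0,0,0,44,255],[-475,-357,0,0,0,48,255],[-475,-357,15,0,0,48,255],[-475,-357,31,0,0,48,255],[-475,-357,31,0,0,48,255],[-475,-357,31,0,0,48,255]]]'
python3 - <<'E'
from h import *
from rig import manip
import cv2
for n in ["wrist","side"]:
    c=manip.camera(n); im=c["img"]
    np.savez(f"{n}.npz",K=c["camera_matrix"],E=c["extrinsics"])
    if n=="side": im=cv2.resize(im[130:330,130:380],None,fx=3,fy=3,interpolation=cv2.INTER_CUBIC)
    cv2.imwrite(f"pics/{n}1.png",im)
print(totool([0.503,0.033,0.145])[:2], manip.get_state()["force"])
p=np.load("pose.npy")
c=[(-192.5,-80,136),(-147.5,-80,136),(-147.5,-20,136),(-192.5,-20,136),(-170,-50,136)]
print(proj("wrist",T(p,np.array(c)/1e3)).round(0))
E
```

```text
clock: 1.75
tool_pos: [0.5022, 0.0335, 0.2]
eef_rot: [-0.0, 0.527, 0.85, -0.001]
force: [-0.9, 0.8, 0.2]
opening: -0.0
(array([-0.52861756, -0.07238692, 56.07019261]), array([116.36739211,  26.36743283, -44.42078336])) [0.01583644 0.16387248 0.47654184]
[[226. 240.]
 [282. 240.]
 [285. 168.]
 [224. 168.]
 [254. 206.]]
```

View pics/wrist1.png

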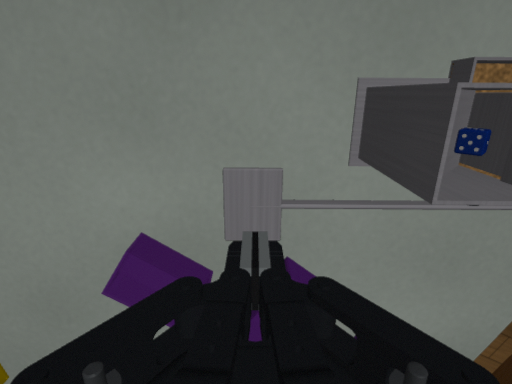

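View pics/side1.png

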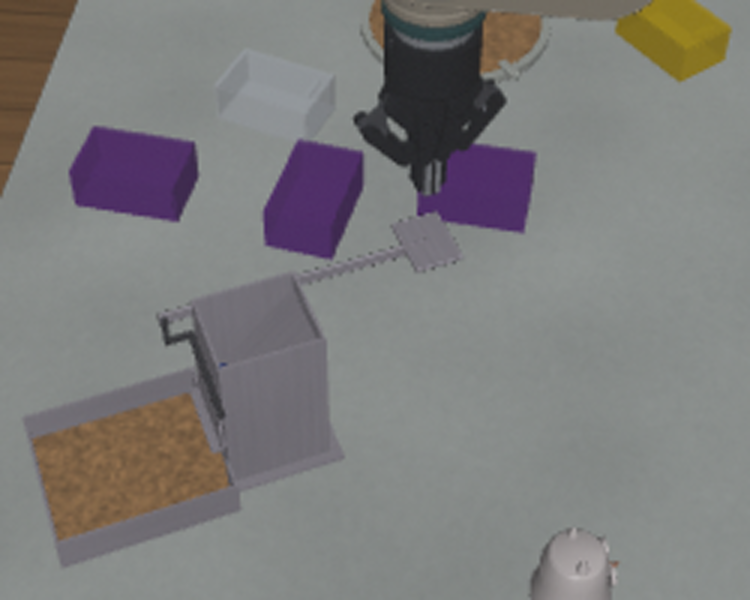

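The wrist view shows the pad at x 224–282, y 168–240, within 1 px of where my fit puts it. The die is inside the tower at (472,141). Next I'll descend and make contact.

```bash
python3 -m handwheel '[[[0,0,15,0,0,0,255],[0,0,35,0,0,0,255],[0,0,50,0,0,0,255],[0,0,56,0,0,0,255],[0,0,60,0,0,0,255],[0,0,62,0,0,0,255],[0,0,64,0,0,0,255],[0,0,66,0,0,0,255],[0,0,68,0,0,0,255],[0,0,70,0,0,0,255]]]'
```

```text
clock: 2.85
tool_pos: [0.5032, 0.0335, 0.1316]
eef_rot: [0.001, 0.527, 0.85, 0.0]
force: [-0.5, 0.0, 3.7]
opening: 0.0001
```

```bash
python3 -m handwheel '[[[0,0,2,0,0,0,255],[0,0,4.5,0,0,0,255],[0,0.5,7,0,0,0,255],[0,0.5,9.5,0,0,0,255],[0,1,12,0,0,0,255],[0,1,14.5,0,0,0,255],[0,1.5,17,0,0,0,255],[0,2,19.5,0,0,0,255],[0,2.5,22,0,0,0,255],[0,2.5,24.5,0,0,0,255],[0,3,27,0,0,0,255],[0,3.5,29,0,0,0,255],[0,4,31,0,0,0,255],[0,4,31,0,0,0,255]]]'
python3 - <<'E'
from h import *
from rig import manip
import cv2
for n in ["wrist","side"]:
    c=manip.camera(n); im=c["img"]
    if n=="side": im=cv2.resize(im[130:330,130:380],None,fx=3,fy=3,interpolation=cv2.INTER_CUBIC)
    cv2.imwrite(f"pics/{n}2.png",im)
E
```

```text
clock: 4.25
tool_pos: [0.5066, 0.0351, 0.1003]
eef_rot: [0.001, 0.527, 0.85, -0.0]
force: [-5.0, -2.2, 5.5]
opening: 0.0001
```

View pics/side2.png

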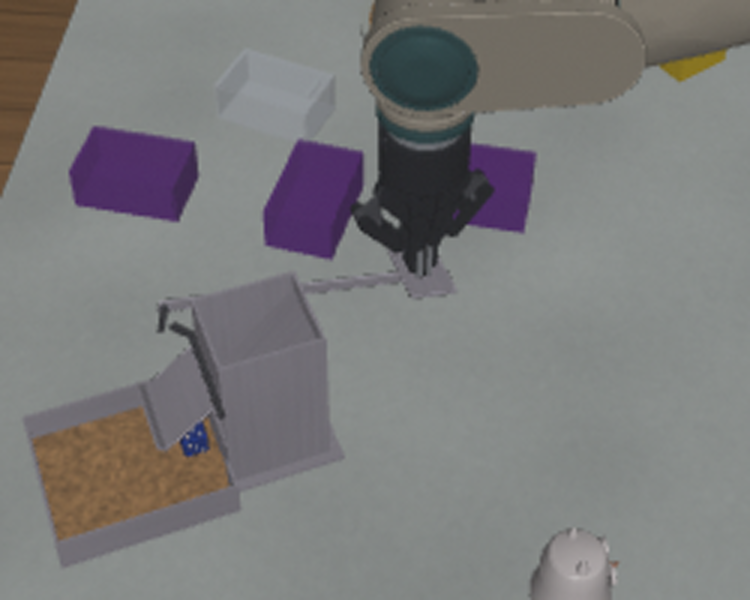

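View pics/wrist2.png

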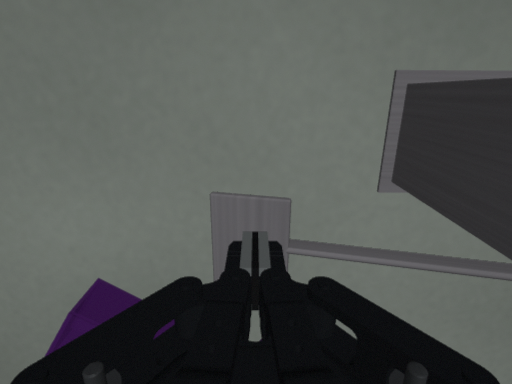

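The lid is nearly fully lifted and the die is in the tray at about (195,440) in the crop. I'll press on to the stop and watch the force.

```bash
python3 -m handwheel '[[[0,0,1,0,0,0,255],[0,0,2,0,0,0,255],[0,0,3,0,0,0,255],[0,0,3,0,0,0,255]]]'
```

```text
clock: 4.75
tool_pos: [0.507, 0.0352, 0.0977]
eef_rot: [0.001, 0.527, 0.85, 0.0]
force: [-3.0, -0.8, 6.5]
opening: 0.0002
```

```bash
python3 -m handwheel '[[[0,0,1,0,0,0,255],[0,0,2,0,0,0,255],[0,0,2,0,0,0,255]]]'; python3 -m handwheel '[[[0,0,1,0,0,0,255],[0,0,2,0,0,0,255],[0,0,2,0,0,0,255]]]'
```

```text
clock: 5.05
tool_pos: [0.5073, 0.0354, 0.096]
eef_rot: [0.002, 0.527, 0.85, 0.001]
force: [-3.0, -1.0, 6.1]
opening: -0.0001
clock: 5.35
tool_pos: [0.5076, 0.0354, 0.0953]
eef_rot: [0.002, 0.527, 0.85, 0.001]
force: [-9.2, -2.2, 13.4]
opening: 0.0001
```

```bash
python3 -m handwheel '[[[0,0,1,0,0,0,255],[0,0,1,0,0,0,255],[0,0,1,0,0,0,255]]]'
python3 - <<'E'
from rig import manip
import cv2
for n in ["scene","side"]:
    im=manip.camera(n)["img"]
    im=im[130:330,130:380] if n=="side" else im[150:310,200:400]
    cv2.imwrite(f"pics/{n}3.png",cv2.resize(im,None,fx=3,fy=3,interpolation=cv2.INTER_CUBIC))
E
```

```text
clock: 5.65
tool_pos: [0.5076, 0.0354, 0.0954]
eef_rot: [0.002, 0.527, 0.85, 0.001]
force: [-8.2, -0.6, 11.6]
opening: -0.0002
```

View pics/side3.png

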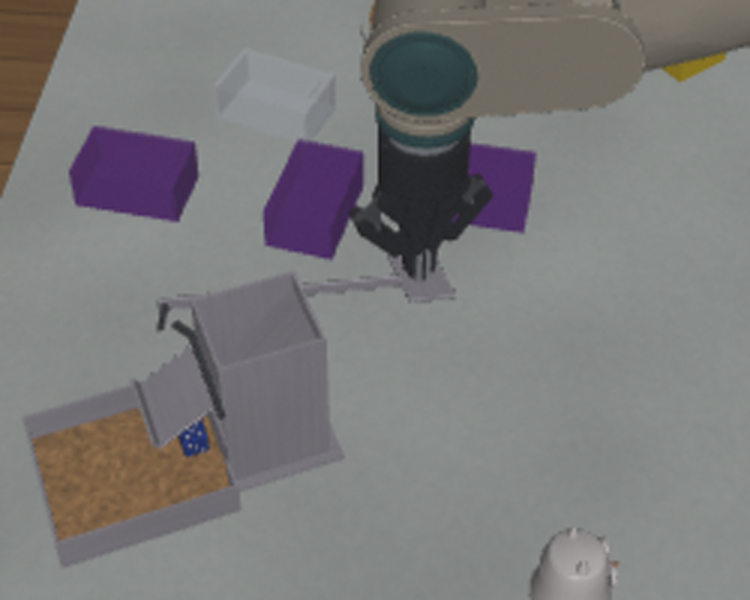

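View pics/scene3.png

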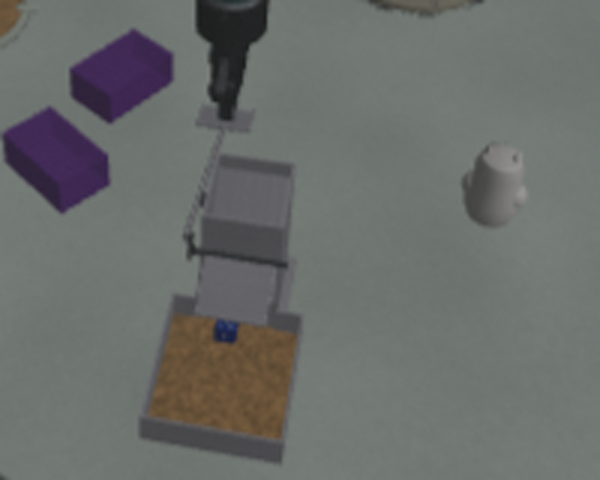

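```bash
python3 - <<'E'
from h import *
from scipy.optimize import least_squares
f=lambda X:np.r_[proj("scene",X)[0]-(275.3,260.3),proj("side",X)[0]-(195,276.7)]
b=least_squares(f,[.7,.2,.02]);p=np.load("pose.npy");X=b.x-[p[0],p[1],0];c,s=np.cos(p[2]),np.sin(p[2])
print(b.x,b.fun.round(1),"tower frame",[c*X[0]+s*X[1],-s*X[0]+c*X[1],X[2]])
E
```

```text
[0.69296275 0.17086646 0.00681195] [-0.1 -0.2 -0.1  0.2] tower frame [np.float64(0.061784989159643124), np.float64(-0.01144156072807324), np.float64(0.006811946105748499)]
```

The lever is at its stop, since z didn't change under extra push. The die lies low in the tray at tower x ≈ 62 mm. Next is the slow rise.

```bash
python3 -m handwheel '[[[0,0,-0.5,0,0,0,255],[0,0,-1,0,0,0,255],[0,0,-1.5,0,0,0,255],[0,0,-2,0,0,0,255],[0,0,-3,0,0,0,255],[0,0,-3.5,0,0,0,255],[0,-0.5,-4,0,0,0,255],[0,-0.5,-5,0,0,0,255],[0,-0.5,-5.5,0,0,0,255],[0,-0.5,-6,0,0,0,255],[0,-1,-7,0,0,0,255],[0,-1,-8,0,0,0,255],[0,-1,-8.5,0,0,0,255],[0,-1.5,-9,0,0,0,255],[0,-1.5,-10,0,0,0,255],[0,-1.5,-11,0,0,0,255],[0,-1.5,-11.5,0,0,0,255],[0,-2,-12,0,0,0,255],[0,-2,-13,0,0,0,255],[0,-2,-14,0,0,0,255]]]'
```

```text
clock: 7.75
tool_pos: [0.5057, 0.0345, 0.1093]
eef_rot: [0.002, 0.527, 0.85, 0.001]
force: [-4.4, -1.7, 4.5]
opening: -0.0001
```

```bash
python3 -m handwheel '[[[0,0,-0.5,0,0,0,255],[0,0,-1,0,0,0,255],[0,0,-1.5,0,0,0,255],[0,0,-2,0,0,0,255],[0,0,-3,0,0,0,255],[0,0,-3.5,0,0,0,255],[0,-0.5,-4,0,0,0,255],[0,-0.5,-5,0,0,0,255],[0,-0.5,-5.5,0,0,0,255],[0,-0.5,-6,0,0,0,255],[0,-1,-7,0,0,0,255],[0,-1,-8,0,0,0,255],[0,-1,-8.5,0,0,0,255],[0,-1,-9,0,0,0,255],[0,-1,-10,0,0,0,255],[0,-1.5,-11,0,0,0,255],[0,-1.5,-11.5,0,0,0,255],[0,-1.5,-12,0,0,0,255],[0,-1.5,-13,0,0,0,255],[0,-1.5,-14,0,0,0,255]]]'
```

```text
clock: 9.75
tool_pos: [0.5043, 0.0339, 0.1234]
eef_rot: [0.002, 0.527, 0.85, 0.001]
force: [2.6, 0.8, 3.7]
opening: -0.0001
```

```bash
python3 -m handwheel '[[[0,0,-0.5,0,0,0,255],[0,0,-1,0,0,0,255],[0,0,-1.5,0,0,0,255],[0,0,-2,0,0,0,255],[0,0,-2.5,0,0,0,255],[0,0,-3,0,0,0,255],[0,0,-3.5,0,0,0,255],[0,0,-4,0,0,0,255],[0,0,-4.5,0,0,0,255],[0,0,-5,0,0,0,255],[0,0,-5.5,0,0,0,255],[0,0,-6,0,0,0,255],[0,0,-6.5,0,0,0,255],[0,0,-7,0,0,0,255],[0,0,-7.5,0,0,0,255],[0,0,-8,0,0,0,255],[0,0,-8.5,0,0,0,255],[0,0,-9,0,0,0,255],[0,0,-9.5,0,0,0,255],[0,0,-10,0,0,0,255]]]'
```

```text
clock: 11.75
tool_pos: [0.5043, 0.0339, 0.1334]
eef_rot: [0.002, 0.527, 0.85, 0.001]
force: [1.4, 0.2, 3.4]
opening: -0.0002
```

```bash
python3 -m handwheel '[[[0,0,-0.3,0,0,0,255],[0,0,-0.6,0,0,0,255],[0,0,-0.9,0,0,0,255],[0,0,-1.2,0,0,0,255],[0,0,-1.5,0,0,0,255],[0,0,-1.8,0,0,0,255],[0,0,-2.1,0,0,0,255],[0,0,-2.4,0,0,0,255],[0,0,-2.7,0,0,0,255],[0,0,-3,0,0,0,255],[0,0,-3.3,0,0,0,255],[0,0,-3.6,0,0,0,255],[0,0,-4,0,0,0,255],[0,0,-4.5,0,0,0,255],[0,0,-5,0,0,0,255]]]'
```

```text
clock: 13.25
tool_pos: [0.5042, 0.0339, 0.1383]
eef_rot: [0.002, 0.527, 0.85, 0.001]
force: [-0.0, -1.0, -0.1]
opening: 0.0
```

Contact force is zero, so the fingers have left the resting pad. I'll back straight up and check.

```bash
python3 -m handwheel '[[[0,0,-3,0,0,0,255],[0,0,-10,0,0,0,255],[0,0,-30,0,0,0,255],[0,0,-55,0,0,0,255],[0,0,-80,0,0,0,255],[0,0,-100,0,0,0,255],[0,0,-100,0,0,0,255],[0,0,-100,0,0,0,255]]]'
python3 - <<'E'
from rig import manip
import cv2
for n in ["scene","side"]:
    im=manip.camera(n)["img"]
    im=im[130:330,130:380] if n=="side" else im[150:310,200:400]
    cv2.imwrite(f"pics/{n}4.png",cv2.resize(im,None,fx=3,fy=3,interpolation=cv2.INTER_CUBIC))
E
```

```text
clock: 14.05
tool_pos: [0.5038, 0.034, 0.2382]
eef_rot: [0.002, 0.527, 0.85, 0.001]
force: [0.4, -0.7, -0.2]
opening: -0.0
```

View pics/side4.png

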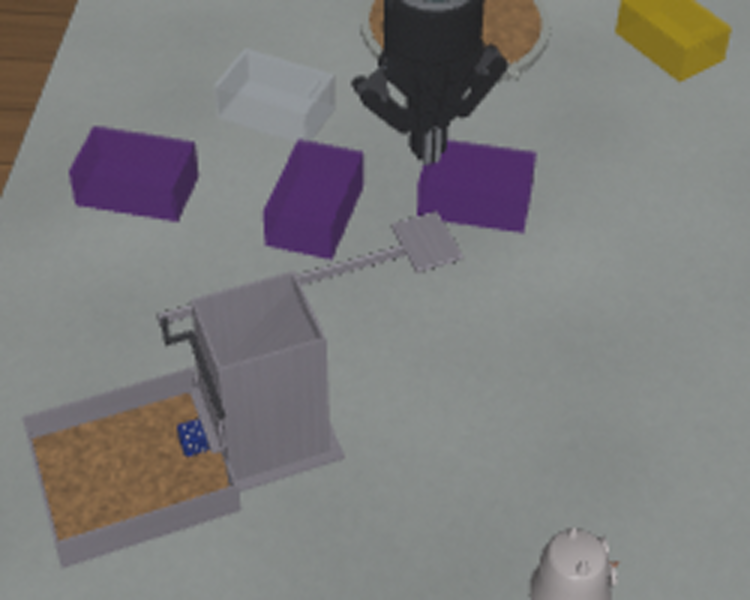

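View pics/scene4.png

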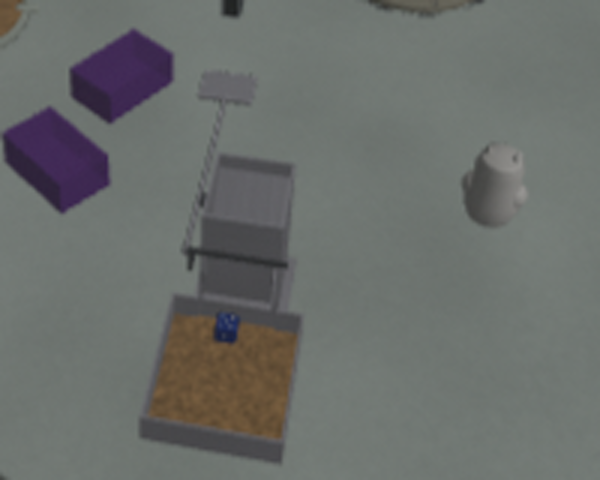

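The lid is shut, with the pad back at its start pixels, (427,241) in the side crop. The die rests in the tray at (193,437), and the arm is clear.

```bash
python3 -c "
from rig import manip
print(manip.finish_job())"
```

```text
the job is handed in; nothing more can be done
None
```

The die has been rolled into the tray and the lid is shut again; I handed the job in at about 14 s of the 40 s allowed.

- **Press:** I pushed the lever pad down with the closed fingertips until it reached its stop. The push rose to about 16 N (13 N of it vertical) with no further travel. The lid lifted and the die came out onto the cork floor of the tray.
- **Release:** I let the lever rise over about 7.5 s, at no more than about 10 mm/s and slower near the top. The fingertips showed contact at every force reading (one at the end of each move) until the pad came to rest level and the force fell to zero.
- **Last checks:** The final pictures show the lid shut, the lever back at its start position and the die lying in the tray. The gripper is about 100 mm above the pad. The owl, the acrylic box and the purple boxes in view look unmoved. The gripper and arm partly hid the lazy susan, and I did not check its disc angle.

My position estimate put the die about 9 mm lower than a die resting on the tray floor. I put this down to the lid partly hiding it in that view, and both final pictures show it clearly in the tray.

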